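# Show a bolt to the upward-looking inspection camera

## Task

Of the two parts in the cradle, take the bolt with the head and nut, leave the plain pin, and present the bolt to the low inspection camera that looks straight up from the bench: hold it level in the air with its middle 12 cm above the centre of the lens, parallel to the camera's long sides and with its head toward the camera's focus knob. Finish there, keeping the bolt still and held in the gripper; do not drop it, bump the camera or shift the things lying about.

Things in the scene. Friction and masses are not known exactly. Their poses are not given: they have to be found in the camera images.
- bolt: Steel bolt with a nut, loose, 82 mm long, 0.11 kg. Origin: middle of its length, 9.5 mm below its axis; y along the bolt to its head, z up as it lies. Shank 12 mm thick; round head 22 mm across at y = 33 to 41 mm; nut 22 mm across at y = -29 to -22 mm. It lies level in the cradle, its axis 75 mm above the bench, head away from the robot, and lifts straight up.
- bolt_shank (a point): Point on the bolt's axis midway between nut and head, 5.5 mm from bolt_middle toward the head: the place to grip, across the shank, between the cradle's supports. Axes as bolt.
- bolt_middle (a point): Point on the bolt's axis at the middle of its 82 mm length. This point has to come 120 mm straight above the lens. Axes as bolt.
- bolt_head (a point): Centre of the flat outer end of the bolt's head, on its axis, 41 mm from bolt_middle. Axes as bolt.
- cradle: Cradle, fixed: wooden foot 120 (x) x 72 (y) x 14 mm with two steel supports along x, 5 mm thick, at y = +/-22.5 mm (40 mm free between them), up to 44 mm high, and 79 mm at the two notched stations at x = +/-30 mm. Bolt and pin lie in the notches along y, either one in either station. Origin: centre of the foot on the bench. It and the camera may change places, nearer to and farther from the robot.
- pin: Plain steel pin without head or nut, loose, 12 mm thick and 82 mm long, in the cradle's other station, 60 mm beside the bolt and parallel to it. Origin: 9.5 mm below its axis, 5.5 mm from its middle; y along it. Not to be moved.
- camera: Inspection camera that looks up, fixed: low grey box 66 (x) x 90 (y) mm, top 37 mm above the bench, lens ring 42 mm across in the middle of the top. A black focus knob, 24 mm across, sticks 13 mm out of its +y end, which points away from the robot. Origin: centre of the underside on the bench; y along its long sides to the knob; z up.
- camera_lens (a point): Centre of the lens, 40 mm above the bench, on top of the camera. Axes as camera; the camera looks along +z. Nothing stands above it. Beside the work only the robot's left is tight: an open carton, fixed, stands left of the robot's base at x 0.06 to 0.29, y 0.17 to 0.29 m, up to 0.22 m above the bench; an arm with a wide shoulder must not swing it in there.
- pliers: Pliers lying on the bench, 59 x 174 x 14 mm, a bystander. Origin: centre of the underside.
- tape_measure: Pocket tape measure, 64 x 95 x 33 mm, a bystander. Origin: centre of the underside.
- tape_roll: Roll of masking tape lying flat, 98 x 96 x 25 mm, a bystander. Origin: centre of the underside.
- offcut: Wooden offcut, 65 x 130 x 38 mm, a bystander. Origin: centre of the underside.
- chisel: Wood chisel, 29 x 237 x 34 mm, lying along its y, a bystander. Origin: centre of the underside.
There are look-alikes about, which are no part of the job. Of the things that look like the bolt, the larger one is meant.

How it is judged (in metres and radians):
On the way:
1. the bolt is gripped and lifted clear of the cradle, at least 35 mm (height (world z) of bolt_middle above 0.11 m and contact force between the fingers and bolt above 0.5 N), for 0.2 s.
At the end, for the whole second after the job is handed in: The gripper holds the bolt still, touching neither cradle nor camera: its middle 105 to 135 mm above the lens and within 14 mm of the line straight up from it, level and parallel to the camera's long sides within 0.2 rad, head toward the focus knob (horizontal distance between bolt_middle and camera_lens below 0.014 m and z of bolt_middle in the frame of camera_lens between 0.105 and 0.135 m and angle between bolt's own y axis and vertical between 1.37 and 1.77 rad and angle between the y axis of bolt and the y axis of camera, either way round below 0.2 rad and y of bolt_head in the frame of camera_lens above 0.02 m and contact force between the fingers and bolt above 1 N and contact force between bolt and camera below 0.05 N and contact force between bolt and cradle below 0.05 N and linear speed of bolt below 0.03 m/s and angular speed of bolt below 0.2 rad/s); the arm keeps its last pose, push and grip.
It fails at once if the bolt is dropped (sinks below 45 mm above the bench) (height (world z) of bolt_middle below 0.045 m).
It fails at once if the camera is bumped (more than 4 N) (contact force between anything else and camera above 4 N).
It fails at once if a thing lying about is shifted more than 30 mm, the pin included (distance of any of pin, pliers, tape_measure, tape_roll, offcut, chisel from where it was at the start of the episode above 0.03 m).
It also fails if it takes over 32 s, if anything falls off the work surface, if the arm or the gripper's body presses on something with over 40 N, if the wrist force passes 120 N, or if a joint passes its speed limit or range.

## Robot

A 6-joint arm with a two-finger parallel gripper is mounted at the origin on a cart in front of the work surface, level with it; the furniture and walls round the work are solid. World frame = base frame: x ahead of the robot, y to its left, z up, the work surface at z = 0. Lengths are in mm, angles in rad, forces in N, time in s.
With the tool pointing down it reaches from about 300 to 775 mm from the base axis. Payload 14.6 kg.
Tool frame: the origin (TCP) lies between the finger pads; the fingertips stand 22 mm ahead of it and the grasp point (between the pads) lies 3 mm ahead of it (finger_overhang is the distance from the TCP to the fingertips, in mm); z points along the fingers, y is the direction in which the jaws open and shut (so a half turn about z gives the same grasp; the last joint's range is limited). The gripper opens to 94 mm and grips with 3 to 60 N. Pads are 16 mm wide; open, the fingers measure 119 mm over their backs; the gripper's body (75 mm by 177 mm) begins 78 mm behind the grasp point.
Start: joints at [1.068, 0.3, 1.521, -0, 1.321, -0.067], TCP at [232.171, 498.584, 227.446] pointing down, gripper open.
Joint ranges: [-3.03, 3.03], [-0.79, 2.21], [0.23, 2.52], [-1.04, 4.18], [0, 3.07], [-2.55, 2.55]. Speed limits (rad/s): [2.22, 2.22, 2.57, 3.14, 3.14, 3.14].

## Interface

Orientations are given as [roll, pitch, yaw] about the fixed x, y, z axes, in that order (R = Rz(yaw) Ry(pitch) Rx(roll)).
In Python, from cell import * gives the robot as it stands.
- The arm moves only by the tool jog_arm, never from a script. Its argument "increments" is a list of rows, each a list of 7 numbers: the shift along the tool's x, y, z in cm, then the turn, a rotation vector about the tool's x, y, z in degrees, then the finger opening in cm, from 0 to 9.4. In form: [[x, y, z, wx, wy, wz, grip], ...]. A call has 1 to 20 rows; each row shifts and turns the commanded pose from where the row before left it, along the tool's axes as they then stand; what a row does not reach is not made up. A row lasts 1/8 s, in which the tool goes at most 62.5 mm and 10.7 degrees, less where a joint would pass 70% of its speed; a pose out of reach is approached as far as the arm can. A call is refused whole if a number of a shift passes 6.25 or a number of a turn 10.7, either way. A call with a gripper value outside its range is refused whole. The fingers move at their own pace and stop on an object; "squeeze" is the grip in N (left out, the last holds). Time passes only in rows, so rows that do not move let the fingers close. It gives the time, the measured TCP pose, the force and the opening at its end, in the units of the state.
- read_state(): the state, without advancing time (a new reading comes with each control period).
- camera(name): name is "side" or "top" or "wrist"; returns a dict with "image" (420x560x3 uint8, red, green, blue), "K" (3x3 intrinsics, pixels), "rvec" (rotation vector, rad) and "tvec" (3), from world to camera coordinates, as OpenCV has them. Camera axes: x right, y down, z forward; pixel columns grow to the right and rows downward; lengths in mm; the calibration is good to about 2 mm. A picture is of the moment at which its call begins. There is no depth.
- sign_off(): hands the job in, once; it reports no verdict.
Trained networks look in a picture, given as the dict that the camera call returned (one of the last four; its "shot" number tells which), for a name from the list of things; names that differ only in an ending like _2 or _b are one class to them, and where a whole thing is asked for, a point or a joint stands for the part that bears it (a point fixed in the world has none). Each returns a list of dicts, best first, with "conf" (0 to 1); they miss things now and then, are a little off and sometimes report something else, mostly with a low value. They report only what shows in the picture. A call takes as long as a camera call. They do not tell look-alikes from the thing itself.
- recognise(picture, name): "centre" ([x, y, z] in mm, in the coordinates of the camera as it stood for that picture, good to about 4 mm: the middle of the surface that is visible of it).
- regions_of(picture, name): "mask" (420x560 bool, what is visible of it).
The state is a dict: "clock": time; "joints": joint angles; "qd": joint speeds; "effort": joint torques, N m; "eef_pos": TCP position; "eef_rot": TCP orientation; "wrist_force": force on the tool from outside, world axes, zero at the start; "moment": the same for the moment, N m; "finger_gap": finger opening in mm.
Only numpy, scipy, OpenCV 4.12 (cv2) and the standard library are available. Lean on these libraries where they do the work, as an engineer would, in place of code of your own. Each camera call takes 0.05 s, during which the arm holds its last target.

## Working session

There is one attempt and no reset: what is moved stays moved. The work goes in short steps, Python scripts to look and compute and a tool call to move; the robot and the scene stay as the last step left them, time stands still between calls to the robot, and variables do not carry over. Pictures are saved under pics/ and viewed, and the job is handed in when it is done.

Besides the shell and the picture viewer there is one more tool, called after ">>>" in YAML: its name, and indented under it one key for each argument. jog_arm: Moves the arm, as the interface text tells. Its arguments: {"type":"object","properties":{"increments":{"type":"array"},"squeeze":{"type":"number"}},"required":["increments"]}

```bash
ls; mkdir -p pics; python3 - <<'E'
from cell import *
import cv2,numpy as np,pickle
s=read_state(); print(s)
for n in ["top","side"]:
    p=camera(n); cv2.imwrite(f"pics/{n}0.png",p["image"][:,:,::-1])
    R=cv2.Rodrigues(np.array(p["rvec"]))[0]; t=np.array(p["tvec"]).ravel()
    print(n,p["K"],(-R.T@t).round())
    pickle.dump(p,open(f"{n}0.pkl","wb"))
    for o in ["bolt","pin","cradle","camera","camera_lens","bolt_head","bolt_middle","bolt_shank"]:
        for d in recognise(p,o)[:3]:
            print(o,round(d["conf"],2),(R.T@(np.array(d["centre"])-t)).round(1))
E
```

```text
pics
{'clock': 0.0, 'joints': array([ 1.06839073e+00,  3.00438354e-01,  1.52161369e+00, -2.51243426e-05,
        1.32069186e+00, -6.66124748e-02]), 'qd': array([-0.00029358, -0.00057439, -0.00279734, -0.00115797,  0.00062654,
        0.00121116]), 'effort': array([ 2.69125208e-03, -5.31788313e+01, -3.52749753e+01,  7.09518464e-02,
        2.42085446e-02, -1.11345917e-04]), 'eef_pos': array([232.06531142, 498.36887715, 226.89048359]), 'eef_rot': array([-3.14044234e+00, -5.23493380e-05,  2.70580573e+00]), 'wrist_force': array([-0.15894837, -0.43747412,  0.25589612]), 'moment': array([ 0.02394249, -0.00315881,  0.03159867]), 'finger_gap': 93.97292944127256}
top [[444.00755242   0.         277.25185882]
 [  0.         444.00755242 217.80616778]
 [  0.           0.           1.        ]] [ 448. -232. 1049.]
bolt 0.54 [ 546.4 -423.6   81.6]
bolt 0.45 [531.2 -68.4  20. ]
bolt 0.44 [516.   50.5   7.5]
pin 0.69 [ 548.1 -421.1   78.5]
pin 0.51 [ 528.4 -470.6   79.5]
cradle 0.96 [ 540.6 -450.5   13. ]
camera 0.83 [ 447.9 -360.8   37.6]
camera 0.64 [532.7 -71.3  17.7]
camera 0.33 [ 601.4 -211.3 
[... 217 characters left out ...]
45.6  32.8  43.6]
bolt_shank 0.73 [ 545.4 -419.8   79.5]
bolt_shank 0.46 [519.2  52.8  12.9]
side [[433.30056939   0.         281.1192677 ]
 [  0.         433.30056939 207.83074278]
 [  0.           0.           1.        ]] [331. 514. 474.]
bolt 0.77 [512.5  56.6  11.7]
bolt 0.64 [ 537.6 -421.6   71. ]
pin 0.59 [ 520.  -474.2   77.2]
cradle 0.7 [ 529.  -433.4   24.3]
camera 0.59 [ 436.9 -341.3   31. ]
camera 0.5 [ 594.  -208.9    7.6]
camera 0.29 [ 539.5 -418.7   73.6]
camera_lens 0.95 [ 439.2 -338.1   30.8]
bolt_head 0.73 [ 540.4 -421.3   76.8]
bolt_head 0.56 [511.7  52.3  11.9]
bolt_middle 0.64 [509.7  53.4   6.5]
bolt_middle 0.54 [ 538.5 -417.2   75.6]
bolt_shank 0.58 [514.6  57.5  11.7]
```

View pics/top0.png

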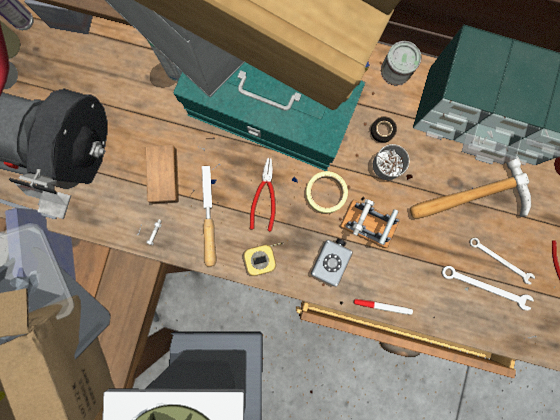

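View pics/side0.png

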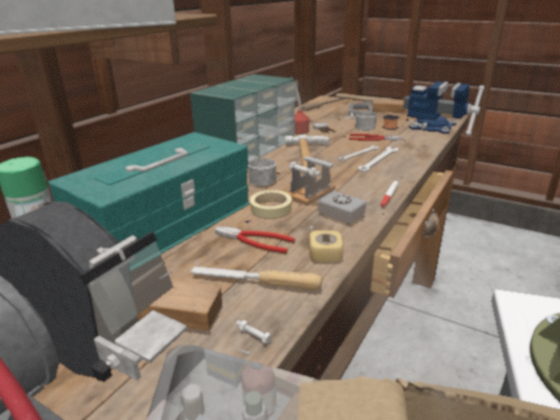

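```bash
python3 - <<'E'
import cv2,pickle
p=pickle.load(open("top0.pkl","rb"));im=p["image"][:,:,::-1]
import numpy as np
c=im[230:400,150:0:-1] if 0 else im
R=cv2.Rodrigues(np.array(p["rvec"]))[0]; t=np.array(p["tvec"]).ravel()
def pr(x): 
    q=R@np.array(x)+t; q=np.array(p["K"])@q; return q[:2]/q[2]
u,v=pr([500,-400,50]).astype(int); print(u,v)
x0=max(0,u-85);y0=max(0,v-65);cv2.imwrite("pics/crop0.png",cv2.resize(im[y0:y0+130,x0:x0+170],None,fx=4.5,fy=4.5,interpolation=cv2.INTER_CUBIC)); print(x0,y0)
E
```

```text
350 238
265 173
```

View pics/crop0.png

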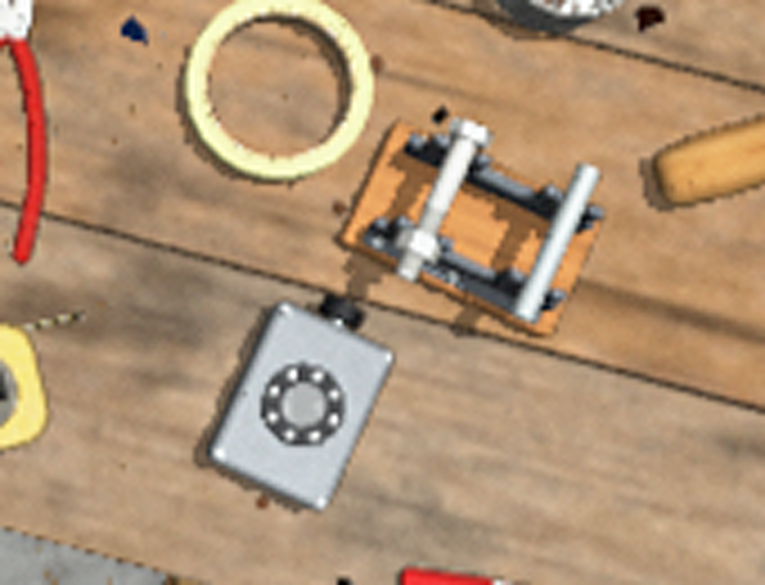

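```bash
cat > h.py <<'E'
import cv2,pickle,numpy as np
from scipy.spatial.transform import Rotation as Ro
class Cam:
    def __init__(s,p):
        s.K=np.array(p["K"]);s.R=cv2.Rodrigues(np.array(p["rvec"]))[0];s.t=np.array(p["tvec"]).ravel();s.c=-s.R.T@s.t;s.p=p
    def pr(s,x):
        q=s.K@(s.R@np.array(x,float)+s.t);return q[:2]/q[2]
    def up(s,u,v,z):
        d=s.R.T@np.linalg.inv(s.K)@np.array([u,v,1.]);return s.c+d*(z-s.c[2])/d[2]
    def w(s,c): return s.R.T@(np.array(c)-s.t)
E
python3 - <<'E'
from h import *
from cell import *
c=Cam(pickle.load(open("top0.pkl","rb")))
for x in ([0,0,0],[232,498,227],[175,230,220],[500,0,0],[400,0,0]): print(x,c.pr(x).round())
f=lambda a,b,z:c.up(265+a/4.5,173+b/4.5,z)
print("lens",c.up(332,263,40))
p=camera("wrist");cv2.imwrite("pics/w0.png",p["image"][:,:,::-1]);k=Cam(p);print(k.c,k.R, p["K"])
E
```

```text
[0, 0, 0] [172. 461.]
[232, 498, 227] [-132.  381.]
[175, 230, 220] [ 18. 413.]
[500, 0, 0] [178. 239.]
[400, 0, 0] [177. 282.]
lens [ 444.92993201 -358.41600675   40.        ]
[166.96859408 528.33114144 383.43992074] [[ 4.21328072e-01  9.06908257e-01 -2.64088207e-04]
 [ 8.78137433e-01 -4.07889030e-01  2.50002377e-01]
 [ 2.26621501e-01 -1.05564925e-01 -9.68245187e-01]] [[335.86812427   0.         275.21874925]
 [  0.         335.86812427 216.05160067]
 [  0.           0.           1.        ]]
```

View pics/w0.png

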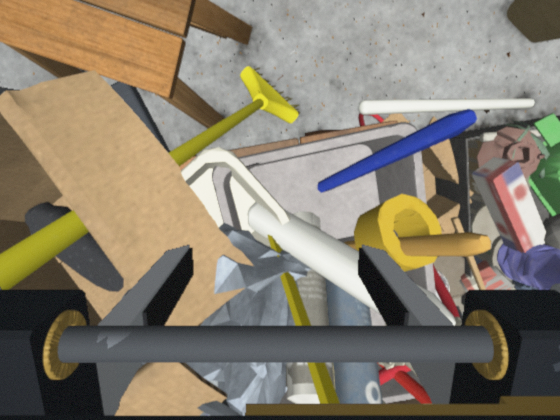

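```bash
python3 - <<'E'
from h import *
c=Cam(pickle.load(open("top0.pkl","rb")))
f=lambda a,b,z:c.up(265+a/4.5,173+b/4.5,z)
h=f(470,133,78);t=f(409,272,75);print("bolt",h,t,(h+t)/2,np.linalg.norm(h-t),np.degrees(np.arctan2(*(h-t)[1::-1])))
h=f(588,170,75);t=f(527,315,75);print("pin",(h+t)/2,np.linalg.norm(h-t),np.degrees(np.arctan2(*(h-t)[1::-1])))
cs=[f(*q,37) for q in ((285,303),(393,355),(320,507),(213,455))]
print("cam",cs,sum(cs)/4)
for a,b in((3,0),(2,1)): d=cs[a]-cs[b];print(np.degrees(np.arctan2(*(cs[0]-cs[3])[1::-1])),np.degrees(np.arctan2(*(cs[1]-cs[2])[1::-1])))
print("lens",f(303,405,40),"knob",f(343,308,20))
E
```

```text
bolt [ 578.11753903 -437.26449046   78.        ] [ 509.92211088 -407.02226643   75.        ] [ 544.01982496 -422.14337845   76.5       ] 74.6606223871971 -23.915567307711108
pin [ 524.84874191 -479.94421092   75.        ] 77.84301175198134 -23.68904775507705
cam [array([ 496.29241163, -350.81030807,   37.        ]), array([ 470.27368164, -405.23844491,   37.        ]), array([ 394.05341779, -367.70031236,   37.        ]), array([ 419.70077058, -314.09142414,   37.        ])] [ 445.08007041 -359.46012237   37.        ]
-25.613576977988977 -26.220036066693577
-25.613576977988977 -26.220036066693577
lens [ 444.93339558 -359.17019953   40.        ] knob [ 494.66228288 -382.67428495   20.        ]
```

>>> jog_arm:
  increments:
    - [0,0,-4,0,0,0,4]
    - [-4.65,-2.6,-3,0,0,0,4]
    - [-4.65,-2.6,0,0,0,0,4]
    - [-4.65,-2.6,0,0,0,0,4]
    - [-4.65,-2.6,0,0,0,0,4]
    - [-4.65,-2.6,0,0,0,0,4]
    - [-4.65,-2.6,0,0,0,0,4]
    - [-4.65,-2.6,0,0,0,0,4]
    - [-4.65,-2.6,0,0,0,0,4]
  squeeze: 25

```text
clock: 2.08
eef_pos: [482.4, 151.4, 297.6]
eef_rot: [3.141, 0.0, 2.706]
wrist_force: [0.5, 0.6, 0.7]
finger_gap: 40.2
```

>>> jog_arm:
  increments:
    - [-2.75,-5.15,0,0,0,0,4]
    - [-2.75,-5.15,0,0,0,0,4]
    - [-2.75,-5.15,0,0,0,0,4]
    - [-2.75,-5.15,0,0,0,0,4]
    - [-2.75,-5.15,0,0,0,0,4]
    - [-2.75,-5.15,0,0,0,0,4]
    - [-1.6,-5.8,0,0,0,0,4]
    - [-1.6,-5.8,0,0,0,0,4]
    - [-1.6,-5.8,0,0,0,0,4]
    - [0,0,0,0,0,0,4]
    - [0,0,0,0,0,0,4]

```text
clock: 3.45
eef_pos: [470.9, -374.4, 297.3]
eef_rot: [3.141, -0.0, 2.706]
wrist_force: [0.3, -0.3, -0.5]
finger_gap: 40.1
```

```bash
python3 - <<'E'
from h import *
from cell import *
s=read_state();print(s["joints"].round(2),s["eef_pos"].round(1),s["eef_rot"].round(3))
p=camera("wrist");cv2.imwrite("pics/w1.png",p["image"][:,:,::-1]);pickle.dump(p,open("w1.pkl","wb"));k=Cam(p)
for o in ["bolt","pin","cradle","camera_lens","bolt_head","bolt_middle","bolt_shank"]:
  for d in recognise(p,o)[:2]: print(o,round(d["conf"],2),k.w(d["centre"]).round(1))
E
```

```text
[-0.73  0.38  1.26  0.    1.51 -1.87] [ 470.9 -374.4  297.3] [ 3.141 -0.     2.706]
bolt 0.91 [ 544.3 -427.4   78.5]
pin 0.75 [ 494.9 -467.5   78.5]
cradle 0.84 [ 528.9 -449.4   15.9]
camera_lens 0.67 [ 445.1 -362.    30.6]
bolt_head 0.94 [ 548.1 -419.    79.1]
bolt_middle 0.84 [ 543.9 -421.3   80.3]
bolt_shank 0.61 [ 540.2 -423.8   81.7]
```

View pics/w1.png

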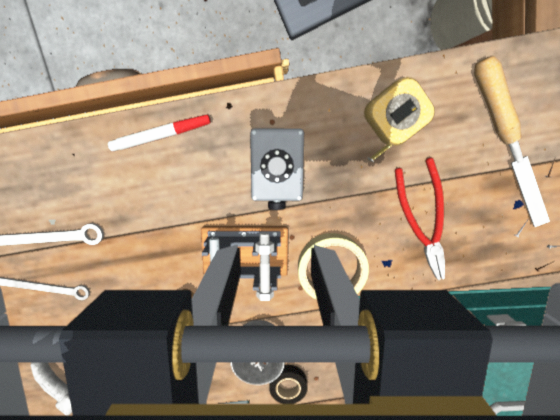

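```bash
python3 - <<'E'
from h import *
k=Cam(pickle.load(open("w1.pkl","rb")))
im=k.p["image"][:,:,::-1];cv2.imwrite("pics/w1c.png",cv2.resize(im[115:315,190:340],None,fx=4,fy=3*1.333,interpolation=cv2.INTER_CUBIC)[:,:])
E
python3 -c "
import cv2;a=cv2.imread('pics/w1c.png');print(a.shape)
cv2.imwrite('pics/w1d.png',cv2.resize(a,(450,600)))"
```

```text
(800, 600, 3)
```

View pics/w1d.png

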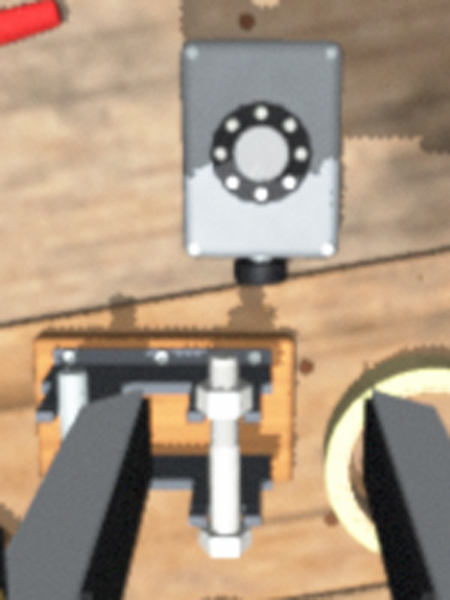

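```bash
python3 - <<'E'
from h import *
k=Cam(pickle.load(open("w1.pkl","rb")))
f=lambda a,b,z:k.up(190+a/3,115+b/3,z)
ang=lambda d:np.degrees(np.arctan2(d[1],d[0]))
t=f(223.5,358,78);n=f(222.5,398,86);h=f(224.5,532,86);h2=f(225,532,80)
print(t,h,n,ang(h-t),ang(h-n),np.linalg.norm(h-t))
u=(h-t)/np.linalg.norm(h-t);print("mid from tail",t+41*np.array([np.cos(np.radians(-24.5)),np.sin(np.radians(-24.5)),0]))
print("lens",f(261,153,40))
print("camsides",ang(f(187,250,37)-f(185,45,37)),ang(f(336,250,37)-f(338,45,37)))
print("supports rear/front", f(160,355,79),f(225,520,79))
# model projections
for a in(-24,-25):
  for mid in ([541,-421,75],[544,-422,75]):
    d=np.array([np.cos(np.radians(a)),np.sin(np.radians(a)),0])
    g=lambda y,z:((k.pr(np.array(mid)+d*y+[0,0,z])-[190,115])*3).round()
    print(a,mid,"tail",g(-41,0),"tailtop",g(-41,6),"nut top edges",g(-29,11),g(-22,11),"head",g(33,11),g(41,11),g(41,0))
E
```

```text
[ 508.21150515 -406.16078316   78.        ] [ 572.03697212 -435.73222135   86.        ] [ 520.46773281 -412.13051024   86.        ] -24.859101901113014 -24.592164555212634 70.7966114347081
mid from tail [ 545.51991725 -423.16320611   78.        ]
lens [ 445.90492461 -360.96082419   40.        ]
camsides -25.355544761485234 -24.337214731363698
supports rear/front [ 496.42838773 -427.86080119   79.        ] [ 570.46167343 -434.99208309   79.        ]
-24 [541, -421, 75] tail [223. 343.] tailtop [222. 348.] nut top edges [223. 382.] [223. 399.] head [227. 529.] [227. 547.] [228. 534.]
-24 [544, -422, 75] tail [224. 351.] tailtop [223. 356.] nut top edges [224. 389.] [224. 407.] head [227. 536.] [228. 554.] [229. 541.]
-25 [541, -421, 75] tail [225. 343.] tailtop [224. 348.] nut top edges [224. 382.] [224. 399.] head [225. 529.] [225. 547.] [226. 534.]
-25 [544, -422, 75] tail [226. 351.] tailtop [225. 356.] nut top edges [225. 389.] [225. 407.] head [226. 536.] [226. 554.] [227. 541.]
```

>>> jog_arm:
  increments:
    - [-4.6,-0.6,0,0,0,0,4]
    - [-4.65,-0.65,2,0,0,0,4]
    - [0,0,5,0,0,0,4]
    - [0,0,5,0,0,0,4]
    - [0,0,3,0,0,0,4]
    - [0,0,0,0,0,0,4]
    - [0,0,0,0,0,0,4]

```text
clock: 4.72
eef_pos: [549.9, -425.5, 149.4]
eef_rot: [-3.141, 0.002, 2.706]
wrist_force: [-0.6, -0.3, 0.2]
finger_gap: 40.1
```

```bash
python3 - <<'E'
from h import *
from cell import *
s=read_state();print(s["eef_pos"].round(1),s["eef_rot"].round(3))
p=camera("wrist");cv2.imwrite("pics/w2.png",p["image"][:,:,::-1]);pickle.dump(p,open("w2.pkl","wb"))
p=camera("top");cv2.imwrite("pics/t2.png",p["image"][:,:,::-1]);pickle.dump(p,open("t2.pkl","wb"))
k=Cam(pickle.load(open("w2.pkl","rb")))
d=np.array([.908,-.419,0]);m=np.array([544.5,-422.5,75])
for y,z in((-41,0),(-29,11),(-22,11),(5.5,0),(33,11),(41,0)):print(y,k.pr(m+d*y+[0,0,z]).round(1))
E
```

```text
[ 549.9 -425.5  149.4] [-3.141e+00  2.000e-03  2.706e+00]
-41 [276.6 166.2]
-29 [276.7 186.3]
-22 [276.7 196.7]
5.5 [276.7 231.4]
33 [276.8 273.2]
41 [276.7 277. ]
```

View pics/w2.png

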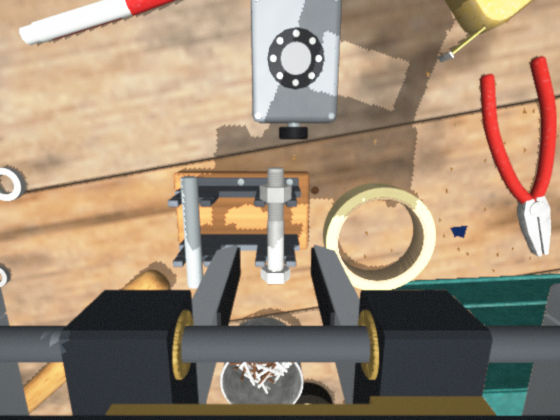

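View pics/t2.png

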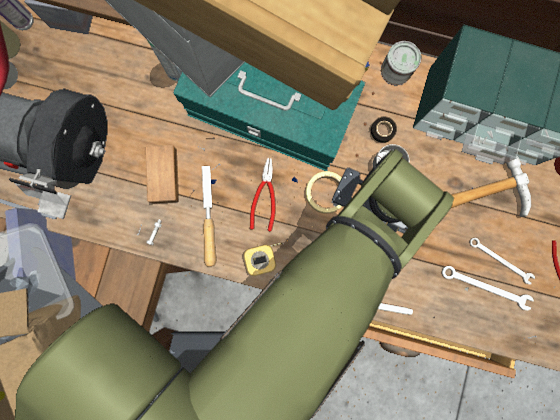

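>>> jog_arm:
  increments:
    - [0,0,3,0,0,0,4]
    - [0,0,3,0,0,0,4]
    - [0,0,1.15,0,0,0,4]
    - [0,0,0,0,0,0,4]
    - [0,0,0,0,0,0,2]
    - [0,0,0,0,0,0,0.8]
    - [0,0,0,0,0,0,0.8]
    - [0,0,0,0,0,0,0.8]
    - [0,0,0,0,0,0,0.8]
  squeeze: 30

```text
clock: 5.95
eef_pos: [549.5, -425.3, 76.4]
eef_rot: [-3.141, 0.001, 2.706]
wrist_force: [-0.0, 0.6, 3.2]
finger_gap: 11.1
```

>>> jog_arm:
  increments:
    - [0,0,0,0,0,0,0]
    - [0,0,-1,0,0,0,0]
    - [0,0,-2.5,0,0,0,0]
    - [0,0,-2.5,0,0,0,0]
    - [0,0,-2.5,0,0,0,0]
    - [0,0,0,0,0,0,0]
    - [0,0,0,0,0,0,0]

```text
clock: 6.82
eef_pos: [549.0, -424.9, 159.7]
eef_rot: [3.141, -0.002, 2.706]
wrist_force: [-0.5, 0.8, -1.6]
finger_gap: 11.1
```

```bash
python3 - <<'E'
from h import *
from cell import *
s=read_state();print(s["eef_pos"].round(1),s["eef_rot"].round(3))
p=camera("wrist");cv2.imwrite("pics/w3.png",p["image"][:,:,::-1]);pickle.dump(p,open("w3.pkl","wb"))
E
```

```text
[ 549.  -424.9  159.7] [ 3.141e+00 -2.000e-03  2.706e+00]
```

View pics/w3.png

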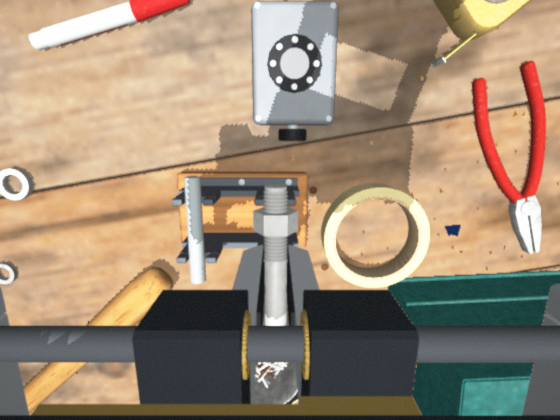

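```bash
python3 - <<'E'
from h import *
k=Cam(pickle.load(open("w3.pkl","rb")))
d=np.array([.9065,-.422,0]);m=np.array([549-5.5*.9065,-424.9+5.5*.422,158.3])
for y,z in((-41,-6),(-41,6),(-41,0),(-29,11),(-22,11)):print(y,z,k.pr(m+d*y+[0,0,z]).round(1))
k2=Cam(pickle.load(open("w2.pkl","rb")))
L=k.up(295,64,40);L2=k2.up(295.5,58.5,40);print("lens",L,L2)
a=k.up(252,8,37);b=k.up(254,120,37);print(np.degrees(np.arctan2(*(b-a)[1::-1])));a=k.up(337,8,37);b=k.up(335.5,120,37);print(np.degrees(np.arctan2(*(b-a)[1::-1])))
im=k.p["image"][:,:,::-1];cv2.imwrite("pics/w3c.png",cv2.resize(im[160:280,200:350],None,fx=5,fy=5,interpolation=cv2.INTER_CUBIC))
E
```

```text
-41 -6 [276.3 182.4]
-41 6 [276.4 186.4]
-41 0 [276.4 184.3]
-29 11 [276.4 214.6]
-22 11 [276.4 229.5]
lens [ 446.41482125 -361.2069014    40.        ] [ 445.86173404 -361.59985292   40.        ]
-24.754890316919866
-23.16284689139485
```

View pics/w3c.png

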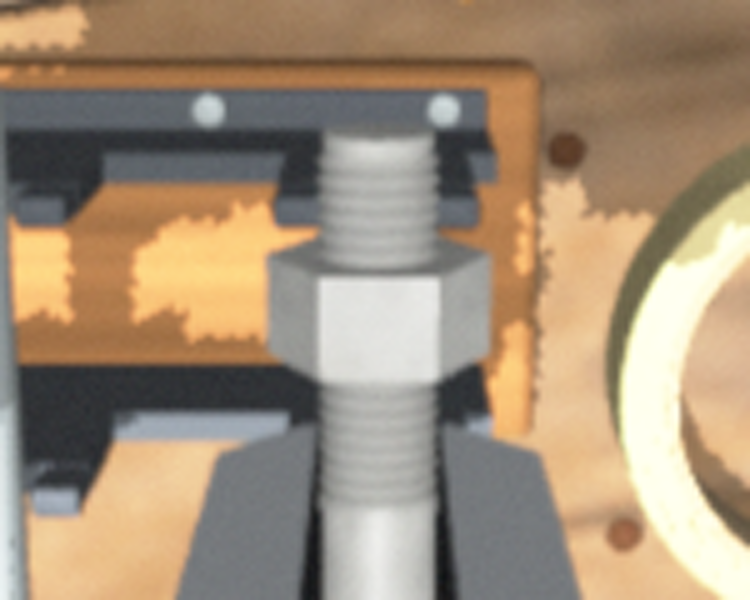

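>>> jog_arm:
  increments:
    - [1.5,0.2,-0.2,0,0,0,0]
    - [3,0.38,0,0,0,0,0]
    - [3,0.38,0,0,0,0,0]
    - [2.5,0.32,0,0,0,0,0]
    - [1.5,0.2,0,0,0,0,0]
    - [0,0,0,0,0,0,0]
    - [0,0,0,0,0,0,0]
    - [0,0,0,0,0,0,0]

```text
clock: 7.88
eef_pos: [451.7, -363.4, 162.5]
eef_rot: [3.141, -0.0, 2.706]
wrist_force: [0.3, 0.9, -0.4]
finger_gap: 11.5
```

```bash
python3 - <<'E'
from h import *
from cell import *
s=read_state();print(s["clock"],s["eef_pos"].round(1),s["eef_rot"].round(3),s["finger_gap"])
e=s["eef_pos"];d=np.array([.9065,-.422,0]);m=e-5.5*d+[0,0,-1.4];print("mid",m)
for n in("wrist","side","top"):
  p=camera(n);cv2.imwrite(f"pics/{n}4.png",p["image"][:,:,::-1]);k=Cam(p)
  for y in(-41,-25.5,41):print(n,y,k.pr(m+d*y).round(1))
  print("lens",k.pr([445.7,-360.5,40]).round(1))
  for o in("bolt","bolt_middle","bolt_head","camera_lens"):
    for r in recognise(p,o)[:1]:print(o,round(r["conf"],2),k.w(r["centre"]).round(1))
E
```

```text
7.875 [ 451.7 -363.4  162.5] [ 3.141 -0.     2.706] 11.45444406431006
mid [ 446.71126415 -361.05123148  161.12517955]
wrist -41 [276.4 184.3]
wrist -25.5 [276.4 216.1]
wrist 41 [276.2 336.8]
lens [276.  208.3]
bolt 0.82 [ 433.3 -362.3  164.2]
bolt_middle 0.81 [ 433.5 -353.8  164.1]
bolt_head 0.87 [ 437.8 -352.   165.4]
camera_lens 0.91 [ 427.8 -352.6   33.8]
side -41 [359.6 150.6]
side -25.5 [353.2 149. ]
side 41 [327.  142.5]
lens [340.5 197.8]
bolt 0.53 [509.7  58.6  15.7]
bolt_middle 0.79 [508.6  52.6   7.8]
bolt_head 0.68 [512.3  55.7   8.9]
camera_lens 0.62 [ 440.4 -339.    30.9]
top -41 [332.4 281.2]
top -25.5 [335.6 274. ]
top 41 [349.4 243.7]
lens [332.9 262.7]
bolt 0.56 [ 419.4 -351.5  168.1]
bolt_middle 0.39 [ 421.9 -341.1  165.2]
bolt_head 0.63 [518.   57.1  10.3]
camera_lens 0.45 [ 414.8 -350.5   35.5]
```

View pics/wrist4.png

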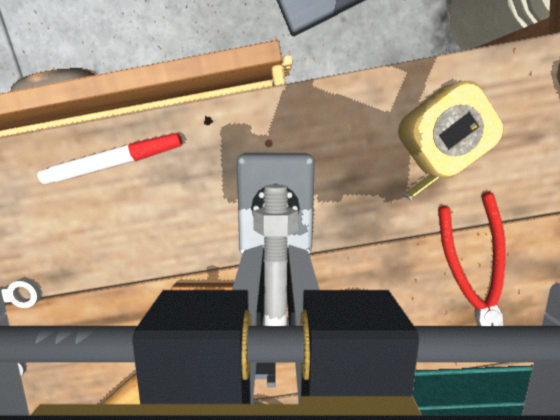

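View pics/side4.png

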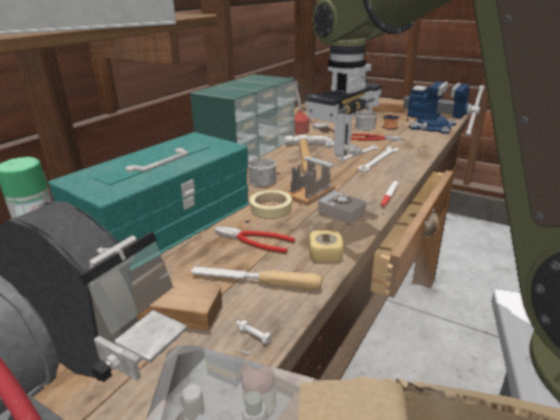

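>>> jog_arm:
  increments:
    - [0.1,0,0.1,0,0,0,0]
    - [0,0,0,0,0,0,0]
    - [0,0,0,0,0,0,0]
    - [0,0,0,0,0,0,0]

```text
clock: 9.12
eef_pos: [450.5, -362.8, 162.0]
eef_rot: [3.142, 0.0, 2.706]
wrist_force: [-0.4, -0.6, -1.0]
finger_gap: 11.2
```

```bash
python3 - <<'E'
from h import *
from cell import *
s=read_state();print(s["clock"],s["eef_pos"].round(1),s["qd"].round(4),s["finger_gap"])
p=camera("wrist");im=p["image"][:,:,::-1];a=cv2.resize(im[150:250,200:350],None,fx=5,fy=5,interpolation=cv2.INTER_CUBIC)
cv2.imwrite("pics/w5.png",a)
p=camera("side");im=p["image"][:,:,::-1];cv2.imwrite("pics/s5.png",cv2.resize(im[100:220,270:420],None,fx=5,fy=5,interpolation=cv2.INTER_CUBIC))
E
```

```text
9.125 [ 450.5 -362.8  162. ] [-0.0001 -0.0002  0.0008 -0.      0.0015 -0.0014] 11.198472008200339
```

View pics/w5.png

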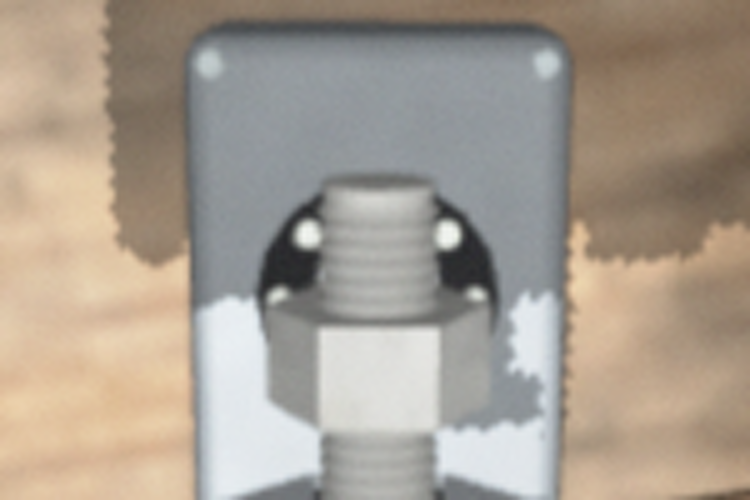

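View pics/s5.png

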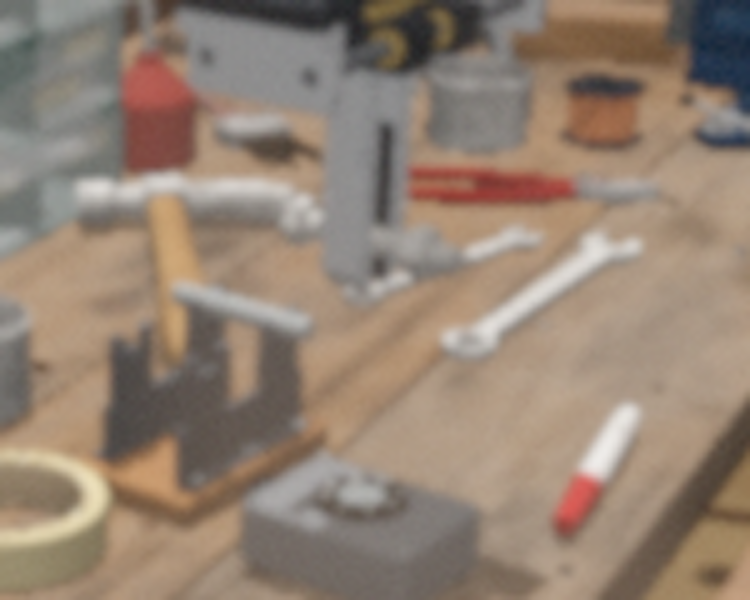

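```bash
python3 -c "
from cell import *
print(sign_off())"
```

```text
the job is handed in; nothing more can be done
None
```

I gripped the headed bolt across its shank, lifted it straight out of the cradle and handed the job in with it held still over the inspection camera. No verdict was reported. The sign-off came at about 9.2 s of the 32 s allowed.

Last checks before sign-off:

- **Position:** I put the bolt's middle at about (445.5, −360.5, 160.6) mm, worked out from the arm's pose and the measured grip. The lens is at about (445.7, −360.5, 40) mm, so the bolt is about 120 mm above it. Different pictures of the lens agreed to within about 1–2 mm.
- **Orientation:** The bolt lies at about −25°. The camera's long sides measured between −23° and −26°, depending on the picture. The head points toward the focus knob.
- **Level and grip:** The bolt's end and nut showed in the same place in the wrist picture after the lift and again over the lens, so I saw no slip or tilt. The finger gap stayed between 11.1 and 11.5 mm, and the joints were practically still at the end.
- **Surroundings:** The pin and cradle looked undisturbed in the last side picture, and I saw no sign that anything else had moved. The wrist force readings stayed below about 4 N throughout.

**Checks that disagreed:** Over the lens, the recognition network placed the bolt's middle and the lens 10–25 mm away from my own figures, and in the side view it picked the small look-alike bolt. At that point it could see only part of either, so I went by the image geometry instead.

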